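# Third hand for setting the throwing gauge

## Task

I am setting the arm of my throwing gauge and need a third hand. Hang the slotted wooden arm over the upright post of the setting board so that it lies down flat on the post's collar with its solid nose towards the sprung fence; then slide it gently nose-first square against the fence until the fence is pushed about half way in, and keep hold of the arm and press steadily like that so I can fasten it. Finish while still holding and pressing; never ram the fence to the end of its travel, and leave the other things on the table where they are.

Things in the scene. Friction and masses are not known exactly. Their poses are not given: they have to be found in the camera images.
- gauge_arm: Loose flat light-wood bar, 202 x 36 x 12 mm, 0.10 to 0.18 kg, lying on the table, grip block up. Origin: centre of its slot, on the underside; x runs along the bar to its solid nose, z up. The slot goes right through, 80 mm long (x -40 to +40) and 18 mm wide, closed at both ends. The bar spans x -52 to +150 mm.
- grip_block (a point): Centre of the dark wooden grip block on the arm, 26 x 26 mm, from z = 12 (the bar's top) to z = 46 mm above the underside. This point is 85 mm ahead of the arm's origin, 30 mm above the underside.
- nose_end (a point): Middle of the arm's flat end face at the nose: x = +150, z = 6 mm in the arm's frame.
- setting_board: Wooden jig fixed to the table, board 270 x 100 x 20 mm with a steel post and a sprung fence; its place and yaw change. Origin: on the post's axis, on the table; x points from the post to the fence, z up. A steel collar 40 mm across round the post's foot ends at z = 30 mm: the arm's seat. With the slot centred on the post, the nose is 8 mm short of the fence.
- post_tip (a point): Top of the upright post, on its axis, 75 mm above the table. The post is 12 mm across, the last 9 mm tapered. Once on it, the arm can slide 34 mm either way from the slot's centre.
- fence_pad: The sprung fence's light-wood pad, 8 x 76 x 38 mm (z 25 to 63 mm over the table), on two guide rods. Origin: middle of its front face, where the nose butts, 158 mm ahead of the post when untouched; axes as the board's. Behind it is the fixed dark spring housing, 64 mm high.
- fence (a joint): How far the fence is pushed in along the board's x, m: 0 untouched, 0.024 end of travel (then the 24 mm gap between pad and housing is closed). Its spring takes 4 N to start and 0.4 N more per mm (8.8 N half way) and pushes back as soon as it is released.
- glaze_jar: Bystander: lidded white sample jar, 52 mm across, 68 mm tall; origin under its centre.
- masking_tape: Bystander: roll of tape lying flat, 102 mm across, 24 mm high; origin under its centre.
- wood_rib: Bystander: oval wooden rib lying flat, 64 x 110 x 8 mm; origin under its centre.
- test_tile: Bystander: fired test tile lying flat, 40 x 62 x 10 mm; origin under its centre.
- plaster_stamp: Bystander: small white plaster roller lying down, 27 x 48 x 26 mm; origin under its centre.
There are look-alikes about, which are no part of the job. There is more than one size of the gauge_arm; the one meant has the size given above.

How it is judged:
By the outcome, as a careful person would: the job done as asked, in the order asked, and still so for the second after the job is handed in, while the arm keeps its last pose, push and grip.
It also fails if it takes over 51 s, if anything falls off the work surface, if the arm or the gripper's body presses on something with over 40 N, if the wrist force passes 120 N, or if a joint passes its speed limit or range.

## Robot

A 6-joint arm with a two-finger parallel gripper is mounted at the origin on a cart in front of the work surface, level with it; the furniture and walls round the work are solid. World frame = base frame: x ahead of the robot, y to its left, z up, the work surface at z = 0. Lengths are in m, angles in rad, forces in N, time in s.
With the tool pointing down it reaches from about 0.425 to 0.925 m from the base axis. Payload 12.5 kg.
Tool frame: the origin (TCP) lies on the centre line of the jaws, within the pads' length; the fingertips stand 25 mm ahead of it and the grasp point (between the pads) lies 6 mm ahead of it (bot.tip_reach is the distance from the TCP to the fingertips, in m); z points along the fingers, y is the line along which they close (so a half turn about z gives the same grasp; the last joint's range is limited). The gripper opens to 85 mm and grips with 20 to 120 N. Pads are 22 mm wide; open, the fingers measure 114 mm over their backs; the gripper's body (76 mm by 85 mm) begins 54 mm behind the grasp point. The pads swing forward as they close: fully open they stand 13 mm farther back than shut.
Start: joints at [-1.29, 0.491, 1.559, -0, 1.092, -0.106], TCP at [0.236, -0.579, 0.256] pointing down, gripper open.
Joint ranges: [-3.1, 3.1], [-0.84, 2.19], [0.05, 2.79], [-1.13, 4.28], [0.06, 2.93], [-2.69, 2.69]. Speed limits (rad/s): [2.22, 2.22, 2.79, 3.14, 3.14, 3.14].

## Interface

Orientations are given as a unit quaternion [x, y, z, w].
In Python, from rig import bot, cams, finish_job gives the robot as it stands.
- The arm moves only by the shell command python3 -m handwheel 'ROWS' [FORCE]. ROWS is JSON, a list that holds one entry, the list of rows, each a list of 7 numbers: the shift along the tool's x, y, z in mm, then the turn, a rotation vector about the tool's x, y, z in rad, then the finger opening in mm, from 0 to 85.4. In form: [[[tx, ty, tz, rx, ry, rz, hand], ...]]. A call has 1 to 8 rows; each row shifts and turns the commanded pose from where the row before left it, along the tool's axes as they then stand; what a row does not reach is not made up. A row lasts 1/12 s, in which the tool goes at most 41.7 mm and 7.16 degrees, less where a joint would pass 70% of its speed; a pose out of reach is approached as far as the arm can. A call with a gripper value outside its range is refused whole. The fingers move at their own pace and stop on an object; FORCE is the grip in N (left out, the last holds). Time passes only in rows, so rows that do not move let the fingers close. It gives the time, the measured TCP pose, the force, the opening and the grip force at its end, in the units of the state.
- bot.observe(): the state, without advancing time (a new reading comes with each control period).
- cams.get_image(name): name is "scene" or "side" or "wrist"; returns the picture (420x560x3 uint8, red, green, blue); there is no depth.
- cams.camera_params(name): a dict with "vfov" (degrees; the focal length in pixels is half the picture's height over the tangent of half this angle, whatever the lens; pixels are square), "cx", "cy" (the principal point, pixels), "R" (3x3) and "t" (3): a world point X has camera coordinates R X + t; the wrist camera has in their place "T_tool_cam" (4x4, takes a point from camera to tool coordinates, whose origin is the TCP and whose axes are the flange's). Camera axes: x right, y down, z forward; pixel columns grow to the right and rows downward; lengths in m; the calibration is good to about 2 mm. A picture is of the moment at which its call begins: read the wrist's pose just before it. camera_params takes no time and is no camera call.
- finish_job(): hands the job in; it is judged then, once.
The state is a dict: "time_s": time; "qpos": joint angles; "joint_vel": joint speeds; "effort": joint torques, N m; "position": TCP position; "eef_rot": TCP orientation; "force": force on the tool from outside, world axes, zero at the start; "wrist_torque": the same for the moment, N m; "opening": finger opening in m; "grasp_force": force on a finger pad.
Only numpy, scipy, OpenCV 4.12 (cv2) and the standard library are available. Lean on these libraries where they do the work, as an engineer would, in place of code of your own. Each camera call takes 0.05 s, during which the arm holds its last target. There are 200 camera calls.

## Working session

There is one attempt and no reset: what is moved stays moved. The work goes in short steps, Python scripts to look and compute and a shell command to move; the robot and the scene stay as the last step left them, time stands still between calls to the robot, and variables do not carry over. Pictures are saved under pics/ and viewed, at most 10 in all, crops included, and the job is handed in when it is done.

```bash
ls; mkdir -p pics; python3 - <<'E'
from rig import bot,cams
import cv2,json
print(bot.observe())
for n in("scene","side","wrist"):
    print(n,cams.camera_params(n)); cv2.imwrite(f"pics/{n}0.png",cams.get_image(n)[:,:,::-1])
E
```

```text
pics
{'time_s': 0.0, 'qpos': array([-1.28954256e+00,  4.91541027e-01,  1.55950074e+00,  3.06145163e-06,
        1.09169457e+00, -1.05591267e-01]), 'joint_vel': array([-0.00073288,  0.00041388,  0.0013205 , -0.00091163,  0.00214829,
       -0.00028733]), 'effort': array([-2.45420313e-03, -6.18456745e+01, -2.61596096e+01, -2.07710477e-04,
        4.02232952e-03, -7.62982467e-06]), 'position': array([ 0.23575781, -0.57859064,  0.25572158]), 'eef_rot': array([ 9.81352088e-01,  1.92217983e-01, -4.88080706e-05, -5.69754199e-04]), 'force': array([-0.13641542, -0.12050535, -0.01691269]), 'wrist_torque': array([-0.0058887 , -0.0013348 , -0.01911675]), 'grasp_force': 0.0, 'opening': 0.08532176811230739}
scene {'vfov': 42.20806909521232, 'cx': 281.895687788156, 'cy': 211.2859686439486, 'R': array([[-0.84894026, -0.52837693, -0.01087449],
       [-0.3075399 ,  0.5106472 , -0.80290637],
       [ 0.42979023, -0.67827521, -0.59600596]]), 't': array([0.42633058, 0.26432015, 1.13854021])}
side {'vfov': 43.804940497207454, 'cx': 279.0445493419033, 'cy': 214.57181781162836, 'R': array([[-0.83596045,  0.5483616 , -0.02167239],
       [ 0.28572631,  0.4011852 , -0.87029358],
       [-0.46854093, -0.73372338, -0.4920563 ]]), 't': array([ 0.49425043, -0.04631285,  1.67968247])}
wrist {'vfov': 59.86325544685969, 'cx': 277.5437419391301, 'cy': 212.73188251499997, 'T_tool_cam': array([[-1.48602396e-03, -9.62250452e-01, -2.72161457e-01,
         6.80577451e-02],
       [ 9.99998856e-01, -1.50674632e-03, -1.32843693e-04,
        -6.00475266e-04],
       [-2.82249369e-04, -2.72161343e-01,  9.62251591e-01,
        -1.17360767e-01],
       [ 0.00000000e+00,  0.00000000e+00,  0.00000000e+00,
         1.00000000e+00]])}
```

View pics/scene0.png

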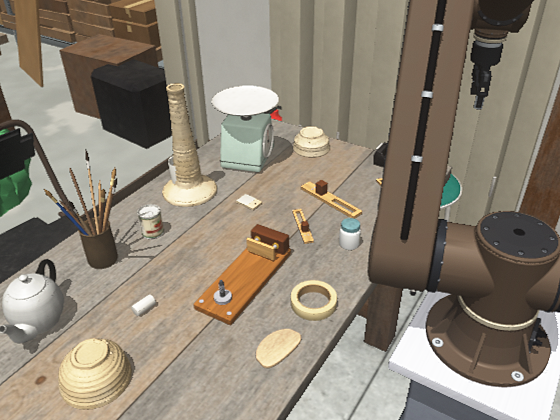

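View pics/side0.png

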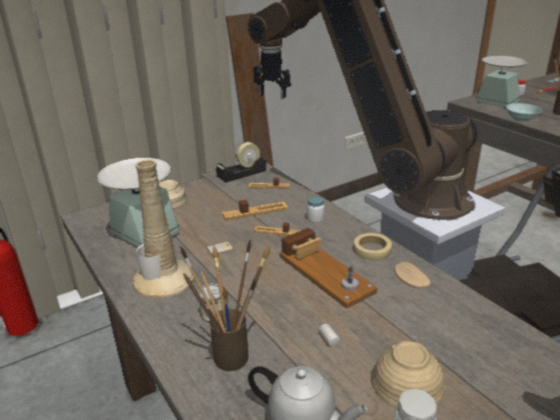

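Scene: a large slotted arm at about (332,198) with its block at (321,186), and a small look-alike at (303,225). The board runs from the post (222,290) to the fence (265,245). Side: large arm at (255,210), small ones at (270,230) and (268,185), post tip at (350,268).

```bash
cat > h.py <<'E'
import numpy as np,cv2
from rig import bot,cams
from scipy.spatial.transform import Rotation as Ro
def cam(n,st=None):
    p=cams.camera_params(n); f=210/np.tan(np.radians(p["vfov"]/2))
    if n=="wrist":
        T=np.eye(4);T[:3,:3]=Ro.from_quat(st["eef_rot"]).as_matrix();T[:3,3]=st["position"]
        M=T@p["T_tool_cam"]; return f,p["cx"],p["cy"],M[:3,:3],M[:3,3]
    R=np.array(p["R"]);return f,p["cx"],p["cy"],R.T,-R.T@np.array(p["t"])
def ray(c,px):
    f,cx,cy,R,o=c; px=np.atleast_2d(np.float64(px))
    return o,np.c_[(px[:,0]-cx)/f,(px[:,1]-cy)/f,np.ones(len(px))]@R.T
def plane(c,px,z):
    o,d=ray(c,px); return o+d*((z-o[2])/d[:,2])[:,None]
def proj(c,X):
    f,cx,cy,R,o=c; q=(np.atleast_2d(X)-o)@R; return np.c_[q[:,0]/q[:,2]*f+cx,q[:,1]/q[:,2]*f+cy]
E
python3 - <<'E'
from h import *
S=cv2.imread("pics/scene0.png");D=cv2.imread("pics/side0.png")
a=cv2.resize(S[170:330,185:365],None,fx=4.4,fy=4.4,interpolation=2)[:600]
a1=cv2.resize(S[172:250,290:368],(400,400),interpolation=2)
a2=cv2.resize(S[220:325,190:295],(400,400),interpolation=2)
cv2.imwrite("pics/z1.png",np.hstack([a1,a2]))
for nm,I in(("scene",S),("side",D)):
    c=cam(nm); h=cv2.cvtColor(I,cv2.COLOR_BGR2HSV)
    m=cv2.inRange(h,(12,95,140),(28,255,255))
    n,l,s,ce=cv2.connectedComponentsWithStats(m)
    for i in range(1,n):
        if s[i,4]>60:
            P=plane(c,np.argwhere(l==i)[:,::-1],.012)[:,:2]
            r=cv2.minAreaRect(np.float32(P)*1000)
            print(nm,ce[i].round(),s[i,4],np.round(r[0]),np.round(r[1]),round(r[2],1))
E
```

```text
scene [141.   5.] 203 [ 2293. -1398.] [168. 187.] 0.2
scene [ 94. 205.] 120 [1083.   82.] [  6. 335.] 51.7
scene [108. 198.] 118 [1055.   46.] [  8. 282.] 40.2
scene [331. 200.] 553 [ 509. -262.] [ 47. 206.] 74.7
scene [100. 197.] 69 [1070.   62.] [ 11. 144.] 47.0
scene [303. 227.] 221 [ 513. -119.] [ 26. 147.] 43.7
scene [241. 278.] 2898 [543. 117.] [118. 276.] 2.2
side [260. 185.] 83 [ 403. -401.] [23. 80.] 54.2
side [255. 210.] 379 [ 509. -259.] [ 47. 202.] 74.1
side [273. 230.] 203 [ 525. -118.] [ 34. 131.] 43.0
side [307. 245.] 133 [493.  -1.] [91. 33.] 3.1
side [331. 275.] 1530 [522. 131.] [ 97. 239.] 2.5
```

View pics/z1.png

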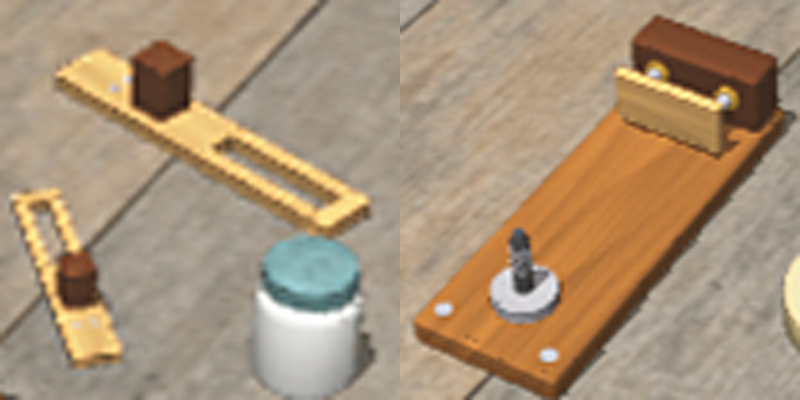

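Scene gives the big arm as 206 x ~40 mm, so it is the right one: centre (509,-261) mm, nose yaw about -15°. The board's x is about -88°. I'll move above the arm and look from the wrist.

```bash
python3 -m handwheel '[[[25,-11,2,0,0,0,85],[25,-11,2,0,0,0,85],[25,-11,2,0,0,0,85],[25,-11,2,0,0,0,85],[25,-11,2,0,0,0,85],[25,-11,2,0,0,0,85],[25,-11,2,0,0,0,85],[25,-11,2,0,0,0,85]]]'
python3 -m handwheel '[[[25,-11,2,0,0,0,85],[25,-11,2,0,0,0,85],[25,-11,2,0,0,0,85],[25,-11,2,0,0,0,85],[25,-11,2,0,0,0,85],[25,-11,2,0,0,0,85],[25,-11,2,0,0,0,85],[25,-11,2,0,0,0,85]]]'
python3 -m handwheel '[[[0,0,0,0,0,-0.115,85],[0,0,0,0,0,-0.115,85],[0,0,0,0,0,-0.115,85],[0,0,0,0,0,-0.115,85],[0,0,0,0,0,-0.115,85],[0,0,0,0,0,-0.115,85],[0,0,0,0,0,-0.115,85],[0,0,0,0,0,-0.115,85]]]'
python3 -m handwheel '[[[0,0,0,0,0,0,85],[0,0,0,0,0,0,85]]]'
python3 - <<'E'
from h import *
st=bot.observe(); I=cams.get_image("wrist")[:,:,::-1]; cv2.imwrite("pics/w1.png",I)
np.savez("w1.npz",**{k:st[k] for k in("position","eef_rot")})
c=cam("wrist",st);h=cv2.cvtColor(I,cv2.COLOR_BGR2HSV)
m=cv2.inRange(h,(12,95,140),(28,255,255))
n,l,s,ce=cv2.connectedComponentsWithStats(m)
for i in range(1,n):
    if s[i,4]>300:
        r=cv2.minAreaRect(np.float32(plane(c,np.argwhere(l==i)[:,::-1],.012)[:,:2])*1000)
        print(ce[i].round(),s[i,4],np.round(r[0],1),np.round(r[1],1),round(r[2],1))
E
```

```text
time_s: 0.82
position: [0.3886, -0.4208, 0.2401]
eef_rot: [0.981, 0.192, -0.0, -0.0]
force: [-0.4, -0.7, 0.2]
opening: 0.085
grasp_force: 0.0
time_s: 1.48
position: [0.5406, -0.2638, 0.224]
eef_rot: [0.981, 0.192, -0.0, -0.0]
force: [0.9, -1.4, -0.4]
opening: 0.0858
grasp_force: 0.0
time_s: 2.15
position: [0.5398, -0.2649, 0.2241]
eef_rot: [0.792, 0.61, -0.0, -0.0]
force: [-0.5, 0.5, -0.1]
opening: 0.0848
grasp_force: 0.0
time_s: 2.32
position: [0.5398, -0.2649, 0.2241]
eef_rot: [0.795, 0.606, -0.0, -0.0]
force: [-0.5, 0.4, -0.2]
opening: 0.0851
grasp_force: 0.0
```

View pics/w1.png

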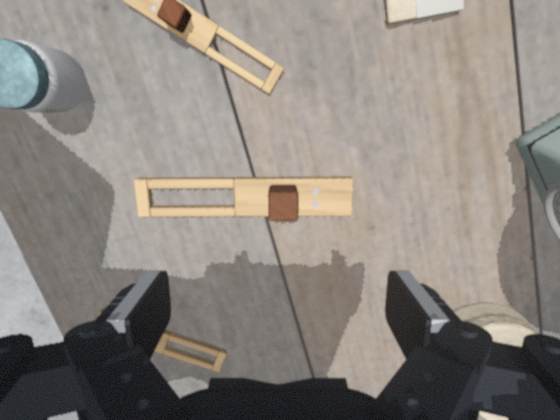

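The wrist view shows the arm whole: cols 135-353, rows 177-217, nose to the right, block at (284,203). The mask needs a lower saturation limit.

```bash
python3 - <<'E'
from h import *
st=dict(np.load("w1.npz"));c=cam("wrist",st);I=cv2.imread("pics/w1.png")
print(I[180,200],I[200,330],I[250,330],I[203,284], Ro.from_quat(st["eef_rot"]).as_matrix()[:,0], st["position"])
m=((I[:,:,2].astype(int)-I[:,:,0])>55).astype(np.uint8); m[:,:100]=0;m[:160]=0;m[240:]=0
n,l,s,ce=cv2.connectedComponentsWithStats(m);i=1+np.argmax(s[1:,4])
r=cv2.minAreaRect(np.float32(plane(c,np.argwhere(l==i)[:,::-1],.012)[:,:2])*1000);print(s[i],r)
h=cv2.cvtColor(I,cv2.COLOR_BGR2HSV)
b=(l==0)*0+((I[:,:,2]<130)&((I[:,:,2].astype(int)-I[:,:,0])>40)).astype(np.uint8);b[:165]=0;b[235:]=0;b[:,:250]=0;b[:,330:]=0
print(cv2.boundingRect(b.astype(np.uint8)))
print(plane(c,[cv2.minAreaRect(np.argwhere(b)[:,::-1].astype(np.float32))[0]],.042)*1000)
E
```

```text
[158 200 229] [163 204 230] [152 163 177] [ 72  98 143] [2.64445220e-01 9.64400707e-01 4.63047819e-05] [ 0.53978236 -0.26491137  0.22414025]
[ 135  178  218   42 6243] ((505.5022277832031, -266.7837219238281), (39.141780853271484, 200.3006134033203), 74.58921813964844)
(268, 185, 29, 36)
[[ 540.51386968 -272.12875455   42.        ]]
```

```bash
python3 -m handwheel '[[[-2,0.6,25,0,0,0,85],[-2,0.6,25,0,0,0,85],[-2,0.6,25,0,0,0,85],[-2,0.6,25,0,0,0,85],[-2,0.6,25,0,0,0,85],[-1,0.4,25,0,0,0,85],[0,0,20,0,0,0,85],[0,0,14,0,0,0,85]]]'
python3 -m handwheel '[[[0,0,0,0,0,0,85],[0,0,0,0,0,0,60],[0,0,0,0,0,0,40],[0,0,0,0,0,0,20],[0,0,0,0,0,0,10],[0,0,0,0,0,0,10],[0,0,0,0,0,0,10],[0,0,0,0,0,0,10]]]' 70
```

```text
time_s: 3.03
position: [0.5397, -0.2762, 0.0382]
eef_rot: [0.795, 0.606, -0.0, -0.001]
force: [-0.6, 0.3, -0.9]
opening: 0.0851
grasp_force: 0.0
time_s: 3.7
position: [0.5406, -0.2767, 0.0414]
eef_rot: [0.794, 0.608, 0.0, 0.001]
force: [-0.2, 0.9, 6.1]
opening: 0.0252
grasp_force: 69.9
```

```bash
python3 -m handwheel '[[[0,0,-8,0,0,0,10],[0,0,-20,0,0,0,10],[0,0,-25,0,0,0,10],[0,0,-25,0,0,0,10],[0,0,-25,0,0,0,10],[0,0,-20,0,0,0,10],[0,0,-10,0,0,0,10],[0,0,0,0,0,0,10]]]'
python3 - <<'E'
from h import *
print(bot.observe()["position"],bot.observe()["force"])
tip=[]
C={}
for n in("scene","side"):
    c=cam(n);C[n]=c;I=cv2.imread(f"pics/{n}0.png")
    x,y,w,h=(205,275,40,40) if n=="scene" else (335,258,40,40)
    g=I[y:y+h,x:x+w].astype(int); grey=(g.max(2)-g.min(2)<25)
    for lab,m in(("dark",grey&(g.max(2)<95)),("light",grey&(g.max(2)>=120))):
        p=np.argwhere(m)
        if len(p): print(n,lab,len(p),"top",p[p[:,0].argmin()][::-1]+[x,y],"mean",p.mean(0)[::-1]+[x,y],"box",p.min(0)[::-1]+[x,y],p.max(0)[::-1]+[x,y])
    o=proj(c,[[.543,.2,.075]]);print(o)
for n in C:
    I=cv2.imread(f"pics/{n}0.png");h=cv2.cvtColor(I,cv2.COLOR_BGR2HSV)
    m=cv2.inRange(h,(5,120,90),(17,255,255));nn,l,s,ce=cv2.connectedComponentsWithStats(m)
    for i in range(1,nn):
        if s[i,4]>400: print(n,s[i],cv2.minAreaRect(np.float32(plane(C[n],np.argwhere(l==i)[:,::-1],.02)[:,:2])*1000))
E
```

```text
time_s: 4.37
position: [0.5408, -0.2768, 0.1759]
eef_rot: [0.794, 0.608, 0.001, 0.002]
force: [-0.2, -0.2, -0.6]
opening: 0.0253
grasp_force: 68.8
[ 0.54080518 -0.2767541   0.17585111] [-0.18180802 -0.17722557 -0.58092691]
scene dark 52 top [222 281] mean [223.86538462 292.07692308] box [219 281] [242 314]
scene light 188 top [219 285] mean [222.40957447 297.54255319] box [214 285] [244 314]
[[217.44790307 274.86727494]]
side dark 57 top [350 267] mean [349.71929825 275.05263158] box [343 267] [352 286]
side light 554 top [337 258] mean [359.40613718 270.70036101] box [337 258] [374 297]
[[341.46157878 266.65299735]]
scene [ 14   0  26  75 909] ((2469.057373046875, -764.2589111328125), (123.5462646484375, 1204.4437255859375), 53.5325813293457)
scene [ 194  240   97   85 3053] ((528.6929321289062, 129.5037841796875), (114.4438705444336, 277.7834777832031), 5.106420040130615)
side [ 281  238   96   70 2228] ((526.2357177734375, 128.89979553222656), (286.2254638671875, 123.72159576416016), 89.88827514648438)
```

```bash
python3 - <<'E'
from h import *
A=plane(cam("scene"),[[222,281.5]],.075)*1000;B=plane(cam("side"),[[350,267.5]],.075)*1000
print(A,B)
# fence front lower edge / pad top corners scene crop -> px
f=lambda u,v:(190+(u-400)*.2625,220+v*.2625)
print(plane(cam("scene"),[f(617,70),f(722,105)],.063)*1000)
E
```

```text
[[521.92061236 211.49036708  75.        ]] [[528.68735144 214.26276193  75.        ]]
[[568.41400421  51.52141234  63.        ]
 [493.28104743  45.8838113   63.        ]]
```

```bash
python3 -m handwheel '[[[12,-5.5,-2,0,0,0,10],[22,-10.2,-4,0,0,0,10],[26,-12,-4,0,0,0,10],[26,-12,-4,0,0,0,10],[26,-12,-4,0,0,0,10],[26,-12,-4,0,0,0,10],[26,-12,-4,0,0,0,10],[26,-12,-4,0,0,0,10]]]'
python3 -m handwheel '[[[26,-12,0,0,0,0,10],[26,-12,0,0,0,0,10],[26,-12,0,0,0,0,10],[26,-12,0,0,0,0,10],[26,-12,0,0,0,0,10],[25,-12,0,0,0,0,10],[18,-8,0,0,0,0,10],[10,-5,0,0,0,0,10]]]'
python3 -m handwheel '[[[0,0,0,0,0,0.06,10],[0,0,0,0,0,0.1,10],[0,0,0,0,0,0.11,10],[0,0,0,0,0,0.11,10],[0,0,0,0,0,0.11,10],[0,0,0,0,0,0.11,10],[0,0,0,0,0,0.11,10],[0,0,0,0,0,0.11,10]]]'
python3 -m handwheel '[[[0,0,0,0,0,0.11,10],[0,0,0,0,0,0.11,10],[0,0,0,0,0,0.11,10],[0,0,0,0,0,0.06,10],[0,0,0,0,0,0.04,10],[0,0,0,0,0,0,10],[0,0,0,0,0,0,10],[0,0,0,0,0,0,10]]]'
python3 - <<'E'
from h import *
st=bot.observe(); I=cams.get_image("wrist")[:,:,::-1]; cv2.imwrite("pics/w2.png",I)
np.savez("w2.npz",**{k:st[k] for k in("position","eef_rot")});print(st["position"],Ro.from_quat(st["eef_rot"]).as_matrix())
E
```

```text
time_s: 5.03
position: [0.5038, -0.0682, 0.2021]
eef_rot: [0.794, 0.608, -0.001, -0.001]
force: [1.1, 0.8, -1.2]
opening: 0.0248
grasp_force: 68.8
time_s: 5.7
position: [0.4694, 0.1308, 0.2021]
eef_rot: [0.793, 0.609, -0.001, -0.001]
force: [-0.3, 0.4, -0.4]
opening: 0.0253
grasp_force: 68.8
time_s: 6.37
position: [0.4703, 0.1285, 0.2023]
eef_rot: [0.971, 0.238, -0.001, -0.0]
force: [-0.1, 0.2, -0.8]
opening: 0.0248
grasp_force: 68.9
time_s: 7.03
position: [0.4706, 0.1286, 0.2028]
eef_rot: [1.0, 0.029, -0.0, 0.0]
force: [0.9, -1.1, -0.6]
opening: 0.0248
grasp_force: 68.9
[0.47061459 0.1285568  0.20283616] [[ 9.98314297e-01  5.80331406e-02 -8.48350679e-04]
 [ 5.80329638e-02 -9.98314641e-01 -2.31587074e-04]
 [-8.60360628e-04  1.81964383e-04 -9.99999613e-01]]
```

View pics/w2.png

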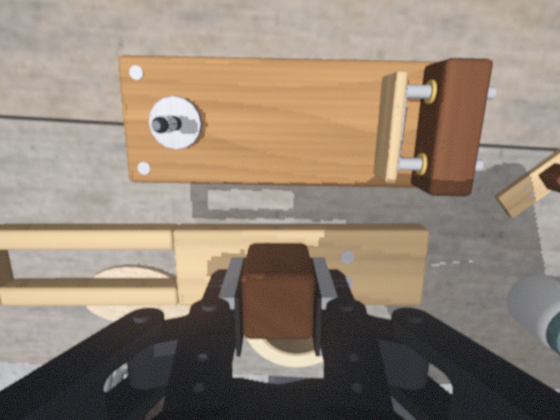

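Wrist: post tip (158,125), collar centre (176,123), pad top about (398,75)-(387,178). The held arm shows slot end (176,~262), nose edge col 428, bar rows 225-305. Next I'll measure these precisely.

```bash
python3 - <<'E'
from h import *
st=dict(np.load("w2.npz"));c=cam("wrist",st);I=cv2.imread("pics/w2.png").astype(int)
R=Ro.from_quat(st["eef_rot"]).as_matrix();p=st["position"]
g=I[90:155,140:210];lightm=((g.max(2)-g.min(2)<28)).astype(np.uint8)
cn=max(cv2.findContours(lightm,0,2)[0],key=cv2.contourArea)
e=cv2.fitEllipse(cv2.convexHull(cn));print("collar px",np.array(e[0])+[140,90],e[1])
P=plane(c,[np.array(e[0])+[140,90]],.03)*1000;print("collar",P)
dk=(g.max(2)<75)&(g.max(2)-g.min(2)<28);q=np.argwhere(dk);print("dark",len(q),q.min(0)[::-1]+[140,90],q.max(0)[::-1]+[140,90])
for t in([154,125],[158,125],[161,125]):print("tip",plane(c,[t],.075)*1000)
# edges by column/row gradients
def edge_rows(cols,r0,r1):  # strongest change in blue-red
    s=[];
    for u in cols:
        d=(I[r0:r1,u,2]-I[r0:r1,u,0]);d=np.abs(np.convolve(d,[1,1,0,-1,-1],'valid'));s.append((u,r0+2+d.argmax()))
    return np.array(s,float)
def fit(pts,z):
    W=plane(c,pts,z)[:,:2]*1000; v=cv2.fitLine(np.float32(W),cv2.DIST_HUBER,0,.01,.01).ravel()
    if v[1]*1>0:v[:2]*=-1
    return np.degrees(np.arctan2(v[1],v[0])),v[2:]
print("board top edge",fit(edge_rows(range(210,370,4),45,75),.02))
print("board low edge",fit(edge_rows(range(210,370,4),172,195),.02))
za=p[2]-.0294
t=lambda W:(np.c_[W]-p*1000)@R
for nm,a in(("bar upper",edge_rows(range(190,240,3),212,238)),("bar lower",edge_rows(range(345,420,3),290,318)),("bar upperR",edge_rows(range(330,420,3),212,238))):
    W=plane(c,a,za)*1000;T=t(W);k=np.polyfit(T[:,1],T[:,0],1);print(nm,"tool x at y=0",k[1],"slope deg",np.degrees(np.arctan(k[0])))
print("nose/ slotend/ slot edges tool:",t(plane(c,[[428,260],[176,262],[11,262],[100,248],[100,280]],za)*1000).round(1))
print("pad top px->",plane(c,[[398,75],[387,178]],.063)*1000)
E
python3 - <<'E'
import cv2;I=cv2.imread("pics/w2.png")
cv2.imwrite("pics/w2z.png",cv2.hconcat([cv2.resize(I[85:165,130:230],(500,400),interpolation=0),cv2.resize(I[60:200,360:430],(280,400)[:2] if 0 else (200,400),interpolation=0)]))
E
```

```text
collar px [175.09039688 122.16524506] (50.95769119262695, 54.61948013305664)
collar [[524.46427158 211.11277003  30.        ]]
dark 118 [157 118] [180 131]
tip [[524.05425268 212.77752448  75.        ]]
tip [[524.20204247 210.16695525  75.        ]]
tip [[524.31288631 208.20900193  75.        ]]
board top edge (np.float32(-87.88727), array([576.2199 , 126.45897], dtype=float32))
board low edge (np.float32(-87.80591), array([479.0497 , 117.13416], dtype=float32))
bar upper tool x at y=0 21.77589762616449 slope deg 0.19918960222406815
bar lower tool x at y=0 -11.425165505993007 slope deg -5.735467385080392
bar upperR tool x at y=0 21.47013359551433 slope deg 0.44073217568320594
nose/ slotend/ slot edges tool: [[   5.    65.    29.4]
 [   4.2  -44.5   29.4]
 [   4.4 -116.2   29.4]
 [  10.8  -76.6   29.4]
 [  -4.3  -78.7   29.4]]
pad top px-> [[564.80459548  54.29237043  63.        ]
 [495.80475369  52.01827945  63.        ]]
```

View pics/w2z.png

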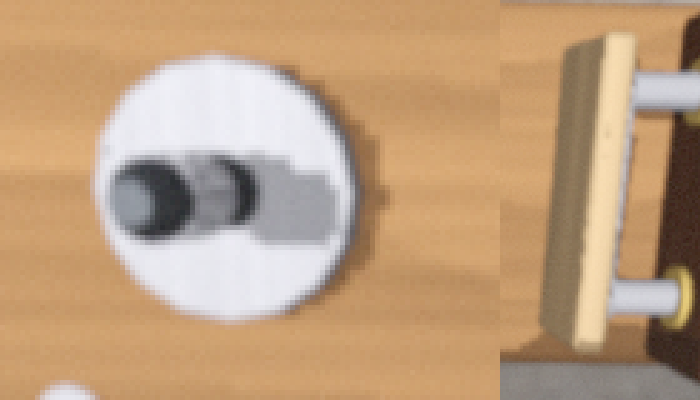

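```bash
python3 - <<'E'
from h import *
st=dict(np.load("w2.npz"));c=cam("wrist",st);I=cv2.imread("pics/w2.png")
R=Ro.from_quat(st["eef_rot"]).as_matrix();p=st["position"]
f=lambda u,v,z:np.round(((plane(c,[[u,v]],p[2]-z)-p)@R)[0,0]*1000,1)
for u in(100,410):
    for v in range(220,312,1 if 0 else 2): print(u,v,I[v,u-2:u+3].mean(0).round().astype(int),f(u,v,.0294),f(u,v,.0414))
E
```

```text
100 220 [168 175 182] 23.4 19.7
100 222 [161 168 175] 22.5 18.8
100 224 [ 99 116 130] 21.6 17.8
100 226 [ 80 104 123] 20.7 16.9
100 228 [ 85 110 131] 19.8 15.9
100 230 [120 155 180] 18.9 14.9
100 232 [158 199 226] 18.0 14.0
100 234 [171 213 240] 17.2 13.0
100 236 [176 217 244] 16.3 12.0
100 238 [176 217 244] 15.4 11.1
100 240 [175 216 244] 14.4 10.1
100 242 [173 214 242] 13.5 9.1
100 244 [170 211 239] 12.6 8.1
100 246 [165 207 233] 11.7 7.1
100 248 [156 192 217] 10.8 6.1
100 250 [171 180 189] 9.9 5.1
100 252 [175 179 185] 9.0 4.1
100 254 [171 175 180] 8.0 3.1
100 256 [167 172 177] 7.1 2.1
100 258 [167 172 177] 6.2 1.1
100 260 [173 178 184] 5.2 0.1
100 262 [173 180 186] 4.3 -0.9
100 264 [172 179 187] 3.4 -1.9
100 266 [173 179 187] 2.4 -2.9
100 268 [171 178 185] 1.5 -4.0
100 270 [157 166 175] 0.5 -5.0
100 272 [158 177 193] -0.4 -6.0
100 274 [194 215 233] -1.4 -7.1
100 276 [191 213 231] -2.4 -8.1
100 278 [121 144 164] -3.3 -9.1
100 280 [ 79 103 123] -4.3 -10.2
100 282 [ 79 104 125] -5.3 -11.2
100 284 [ 83 109 129] -6.2 -12.3
100 286 [ 91 119 142] -7.2 -13.3
100 288 [135 174 200] -8.2 -1
[... 1147 characters left out ...]
 1.2 -4.2
410 270 [115 148 173] 0.3 -5.3
410 272 [114 147 173] -0.7 -6.3
410 274 [114 149 175] -1.6 -7.3
410 276 [118 153 178] -2.6 -8.4
410 278 [119 155 180] -3.6 -9.4
410 280 [122 158 182] -4.5 -10.5
410 282 [122 158 184] -5.5 -11.5
410 284 [121 158 183] -6.5 -12.6
410 286 [121 158 184] -7.5 -13.6
410 288 [122 159 184] -8.4 -14.7
410 290 [122 159 184] -9.4 -15.7
410 292 [121 156 182] -10.4 -16.8
410 294 [119 154 180] -11.4 -17.9
410 296 [119 154 179] -12.4 -18.9
410 298 [119 155 180] -13.4 -20.0
410 300 [118 152 178] -14.4 -21.1
410 302 [113 147 172] -15.4 -22.2
410 304 [107 134 155] -16.4 -23.3
410 306 [113 119 125] -17.4 -24.4
410 308 [60 63 66] -18.4 -25.5
410 310 [41 41 45] -19.4 -26.6
```

```bash
python3 -m handwheel '[[[0,0,0,0,0,0.0206,10],[8,0,0,0,0,0,10],[12,-0.2,5,0,0,0,10],[12,-0.2,10,0,0,0,10],[12,-0.2,15,0,0,0,10],[8,-0.2,18,0,0,0,10],[3.7,0,18,0,0,0,10],[0,0,8,0,0,0,10]]]'
python3 -m handwheel '[[[0,0,4,0,0,0,10],[0,0,0,0,0,0,10],[0,0,0,0,0,0,10]]]'
python3 - <<'E'
from h import *
st=bot.observe();print(st["position"]*1000,Ro.from_quat(st["eef_rot"]).as_euler("xyz",True),st["force"])
a=[cams.get_image(n)[:,:,::-1] for n in("scene","side","wrist")]
z=[cv2.resize(a[0][220:325,190:295],(400,300),interpolation=2),cv2.resize(a[1][220:310,280:400],(400,300),interpolation=2)]
cv2.imwrite("pics/w3.png",a[2]);cv2.imwrite("pics/c3.png",np.vstack([np.hstack(z),np.hstack([cv2.resize(a[2],(400,300)),cv2.resize(a[2][150:330,0:240],(400,300))])]))
E
```

```text
time_s: 7.75
position: [0.5275, 0.1314, 0.1268]
eef_rot: [1.0, 0.018, -0.001, 0.0]
force: [-1.2, 0.2, -1.8]
opening: 0.0252
grasp_force: 68.9
time_s: 8.0
position: [0.5267, 0.1315, 0.1257]
eef_rot: [1.0, 0.018, 0.0, 0.0]
force: [-0.5, -0.5, -0.5]
opening: 0.0251
grasp_force: 68.9
[526.70957236 131.52974835 125.69649272] [ 1.79995960e+02 -2.45828185e-02  2.08092241e+00] [-0.47816652 -0.51233787 -0.52713139]
```

View pics/c3.png

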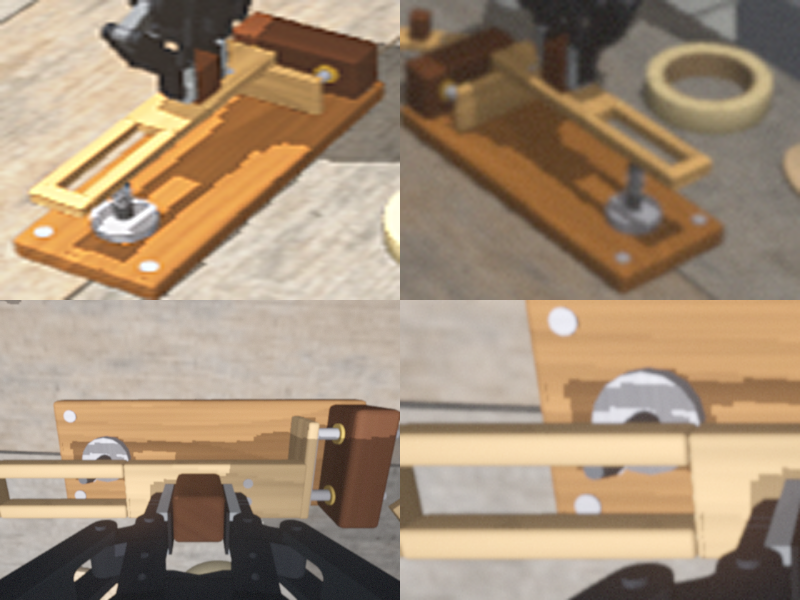

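The arm is held level just above the post. In the wrist view the post tip shows in the slot at about (115,252). I'll recheck the tip against the slot from this picture.

```bash
python3 - <<'E'
from h import *
st=bot.observe();c=cam("wrist",st);p=st["position"];R=Ro.from_quat(st["eef_rot"]).as_matrix()
t=lambda px,z:((plane(c,[px],z)-p)@R)[0]*1000
for px in([110,252],[115,252],[115,248],[118,256]):print(px,t(px,.075).round(1),plane(c,[px],.075).round(4))
I=cv2.imread("pics/w3.png");print([(v,*I[v,112:120].mean(0).astype(int)) for v in range(224,300,3)])
E
```

```text
[110, 252] [  0.2 -83.3  51.2] [[0.524  0.2148 0.075 ]]
[115, 252] [  0.2 -80.8  51.2] [[0.5241 0.2123 0.075 ]]
[115, 248] [  2.3 -80.6  51.2] [[0.5262 0.2122 0.075 ]]
[118, 256] [ -2.  -79.6  51.2] [[0.522 0.211 0.075]]
[(224, np.int64(108), np.int64(124), np.int64(142)), (227, np.int64(85), np.int64(112), np.int64(134)), (230, np.int64(126), np.int64(163), np.int64(190)), (233, np.int64(174), np.int64(215), np.int64(243)), (236, np.int64(183), np.int64(225), np.int64(252)), (239, np.int64(183), np.int64(225), np.int64(252)), (242, np.int64(180), np.int64(222), np.int64(250)), (245, np.int64(175), np.int64(217), np.int64(245)), (248, np.int64(159), np.int64(196), np.int64(222)), (251, np.int64(147), np.int64(143), np.int64(142)), (254, np.int64(148), np.int64(142), np.int64(142)), (257, np.int64(131), np.int64(150), np.int64(179)), (260, np.int64(112), np.int64(160), np.int64(205)), (263, np.int64(115), np.int64(164), np.int64(210)), (266, np.int64(127), np.int64(158), np.int64(195)), (269, np.int64(198), np.int64(199), np.int64(207)), (272, np.int64(221), np.int64(216), np.int64(217)), (275, np.int64(226), np.int64(220), np.int64(220)), (278, np.int64(139), np.int64(144), np.int64(154)), (281, np.int64(81), np.int64(108), np.int64(131)), (284, np.int64(86), np.int64(113), np.int64(136)), (287, np.int64(117), np.int64(152), np.int64(178)), (290, np.int64(168), np.int64(210), np.int64(237)), (293, np.int64(181), np.int64(223), np.int64(250)), (296, np.int64(180), np.int64(222), np.int64(249)), (299, np.int64(178), np.int64(220), np.int64(247))]
```

```bash
python3 -m handwheel '[[[0,0,6,0,0,0,10],[0,0,6,0,0,0,10],[0,0,6,0,0,0,10],[0,0,6,0,0,0,10],[0,0,6,0,0,0,10],[0,0,6,0,0,0,10],[0,0,6,0,0,0,10],[0,0,4,0,0,0,10]]]'
python3 -m handwheel '[[[0,0,2,0,0,0,10],[0,0,1.5,0,0,0,10],[0,0,1.5,0,0,0,10],[0,0,1,0,0,0,10],[0,0,0,0,0,0,10],[0,0,0,0,0,0,10]]]'
```

```text
time_s: 8.82
position: [0.5263, 0.1315, 0.0783]
eef_rot: [1.0, 0.018, -0.0, 0.0]
force: [-1.1, 0.1, -1.3]
opening: 0.025
grasp_force: 68.9
time_s: 9.32
position: [0.5266, 0.1315, 0.0734]
eef_rot: [1.0, 0.018, 0.0, 0.0]
force: [-0.3, 0.1, -0.3]
opening: 0.0249
grasp_force: 68.9
```

```bash
python3 -m handwheel '[[[0,0,1,0,0,0,10],[0,0,0.5,0,0,0,10],[0,0,0,0,0,0,10],[0,0,0,0,0,0,10]]]'
python3 -m handwheel '[[[0,0,0.7,0,0,0,10],[0,0,0,0,0,0,10],[0,0,0,0,0,0,10]]]'
python3 -m handwheel '[[[0,0,0.7,0,0,0,10],[0,0,0,0,0,0,10],[0,0,0,0,0,0,10]]]'; python3 -c "
from rig import bot;print(bot.observe()['wrist_torque'])"
```

```text
time_s: 9.65
position: [0.5265, 0.1315, 0.0718]
eef_rot: [1.0, 0.018, 0.0, 0.0]
force: [-0.7, 0.1, -0.5]
opening: 0.0251
grasp_force: 68.9
time_s: 9.9
position: [0.5266, 0.1315, 0.0712]
eef_rot: [1.0, 0.018, 0.0, 0.0]
force: [-0.6, -0.5, 2.9]
opening: 0.0251
grasp_force: 69.3
time_s: 10.15
position: [0.5266, 0.1314, 0.071]
eef_rot: [1.0, 0.018, 0.0, 0.0]
force: [-2.0, -1.8, 8.9]
opening: 0.0251
grasp_force: 70.3
[0.25715316 0.43663357 0.0516613 ]
```

```bash
python3 -m handwheel '[[[0,0,-0.5,0,0,0,10],[0,1,0,0,0,0,10],[0,2,0,0,0,0,10],[0,2,0,0,0,0,10],[0,2,0,0,0,0,10],[0,2,0,0,0,0,10],[0,0.5,0,0,0,0,10],[0,0,0,0,0,0,10]]]'
python3 -m handwheel '[[[0,1,0,0,0,0,10],[0,1,0,0,0,0,10],[0,1,0,0,0,0,10],[0,1,0,0,0,0,10],[0,0,0,0,0,0,10],[0,0,0,0,0,0,10]]]'
```

```text
time_s: 10.82
position: [0.5271, 0.1218, 0.071]
eef_rot: [1.0, 0.018, 0.0, -0.0]
force: [0.9, 1.5, 6.7]
opening: 0.0252
grasp_force: 69.7
time_s: 11.32
position: [0.5272, 0.1181, 0.071]
eef_rot: [1.0, 0.018, 0.0, -0.0]
force: [-0.9, 3.5, 4.9]
opening: 0.0251
grasp_force: 69.7
```

```bash
python3 -m handwheel '[[[0,0.7,0,0,0,0,10],[0,0.7,0,0,0,0,10],[0,0.6,0,0,0,0,10],[0,0,0,0,0,0,10],[0,0,0,0,0,0,10]]]'
python3 -m handwheel '[[[0,1,0,0,0,0,10],[0,1,0,0,0,0,10],[0,1,0,0,0,0,10],[0,1,0,0,0,0,10],[0,0,0,0,0,0,10],[0,0,0,0,0,0,10]]]'; python3 - <<'E'
from h import *
st=bot.observe();print(st["position"],st["force"],st["wrist_torque"],Ro.from_quat(st["eef_rot"]).as_euler("xyz",True))
E
```

```text
time_s: 11.73
position: [0.5273, 0.1163, 0.071]
eef_rot: [1.0, 0.018, 0.0, -0.0]
force: [0.8, 5.7, 4.6]
opening: 0.0251
grasp_force: 69.7
time_s: 12.23
position: [0.5274, 0.1123, 0.071]
eef_rot: [1.0, 0.018, 0.0, -0.0]
force: [-0.5, 6.9, 5.1]
opening: 0.0249
grasp_force: 69.7
[0.52741583 0.11234997 0.07100537] [-0.53621369  6.85383088  5.07970299] [1.52916662 0.06766036 0.10169469] [-1.79973780e+02 -4.03253748e-02  2.06875558e+00]
```

```bash
python3 -m handwheel '[[[0,1,0,0,0,0,10],[0,1,0,0,0,0,10],[0,1,0,0,0,0,10],[0,1,0,0,0,0,10],[0,1,0,0,0,0,10],[0,0.7,0,0,0,0,10],[0,0,0,0,0,0,10],[0,0,0,0,0,0,10]]]'; python3 - <<'E'
from h import *
st=bot.observe();print(st["position"],st["force"],st["wrist_torque"])
a=[cams.get_image(n)[:,:,::-1] for n in("scene","side","wrist")]
cv2.imwrite("pics/w4.png",a[2])
z=[cv2.resize(a[0][220:325,190:295],(400,300),interpolation=2),cv2.resize(a[1][220:310,280:400],(400,300),interpolation=2)]
cv2.imwrite("pics/c4.png",np.vstack([np.hstack(z),np.hstack([cv2.resize(a[2],(400,300)),cv2.resize(a[2][130:310,340:560],(400,300))])]))
E
```

```text
time_s: 12.9
position: [0.5276, 0.1068, 0.071]
eef_rot: [1.0, 0.018, 0.0, -0.0]
force: [0.3, 8.8, 5.1]
opening: 0.0253
grasp_force: 69.7
[0.52761572 0.10683168 0.07098727] [0.26162413 8.81138927 5.10110935] [1.83220963 0.08436542 0.09478843]
```

View pics/c4.png

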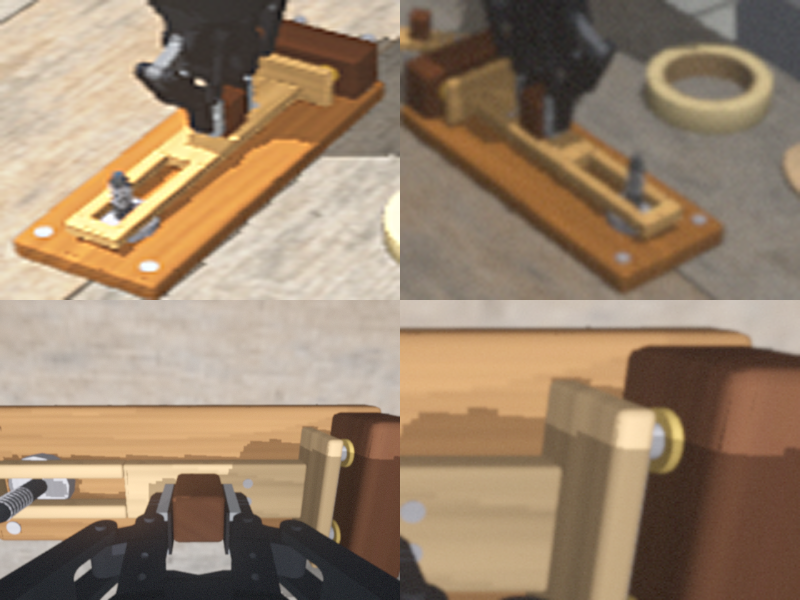

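The arm sits on the collar with the post through its slot, and the pad is pushed partly in. The pad's top front edge is at wrist (459,205) and its back edge at (481,208).

```bash
python3 - <<'E'
from h import *
st=bot.observe();c=cam("wrist",st);x=np.array([.0375,-.9993]);po=np.array([.5243,.2113])
I=cv2.imread("pics/w4.png")
w2=cam("wrist",dict(np.load("w2.npz")))
f=lambda c,px,z:((plane(c,[px],z)[0,:2]-po)@x*1000).round(1)
print("front",f(c,[459.4,205],.063),"back",f(c,[481.4,208],.063))
# same edges untouched, from w2 zoom (500..700 x 400 -> 70x140 at 360,60)
g=lambda u,v:[360+(u-500)*.35,60+v*.35]
print("before",f(w2,g(605,35),.063),f(w2,g(635,35),.063))
for v in(202,206,210): print(v,I[v,450:500:2].sum(1))
E
```

```text
front 168.8 back 176.8
before 157.4 164.4
202 [362 386 376 373 442 543 637 657 671 665 663 657 650 640 595 443 342 344
 339 475 531 499 268 180 170]
206 [374 379 370 386 478 595 642 666 670 665 661 653 646 636 576 548 536 403
 339 388 560 575 476 195 137]
210 [373 371 379 399 477 592 648 670 669 665 658 654 652 627 574 614 623 567
 348 349 541 597 566 278 166]
```

```bash
python3 -m handwheel '[[[0,0.5,0,0,0,0,10],[0,0,0,0,0,0,10],[0,0,0,0,0,0,10],[0,0,0,0,0,0,10],[0,0,0,0,0,0,10],[0,0,0,0,0,0,10]]]' && python3 -c "
from rig import finish_job;print(finish_job())"
```

```text
time_s: 13.55
position: [0.5276, 0.1064, 0.071]
eef_rot: [1.0, 0.018, 0.0, -0.0]
force: [-0.4, 9.2, 5.1]
opening: 0.0249
grasp_force: 69.8
the job is handed in; nothing more can be done
None
```

The slotted arm hangs over the post, flat on the collar, and is held nose-first square against the fence, pressing with about 9 N. The fence is about 12 mm in (half way); I handed the job in still holding and pressing, at 13.6 s.

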